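# Load the lathe-side power box and tug-test its battery packs

### The arm

A 6-joint arm with a two-finger parallel gripper is mounted at the origin on the work surface. World frame = base frame: x ahead of the robot, y to its left, z up, the work surface at z = 0. Lengths are in mm, angles in rad, forces in N, time in s.
With the tool pointing down it reaches from about 350 to 925 mm from the base axis. Payload 6.4 kg.
Tool frame: the origin (TCP) lies midway between the tips of the shut fingers; the grasp point (between the pads) lies manip.pinch_z behind it (manip.pinch_z is the distance from the TCP to the grasp point, in mm); z points along the fingers, y is the line along which they close (so a half turn about z gives the same grasp; the last joint's range is limited). The gripper opens to 94 mm and grips with 3 to 60 N. Pads are 16 mm wide; open, the fingers measure 119 mm over their backs; the gripper's body (75 mm by 177 mm) begins 78 mm behind the grasp point.
Start: joints at [1.056, 0.245, 1.558, -0, 1.339, -0.174], TCP at [217.254, 612.629, 205.455] pointing down, gripper open.
Joint ranges: [-3.13, 3.13], [-1.02, 2.26], [0.13, 2.54], [-0.95, 4.09], [0.21, 2.88], [-2.74, 2.74]. Speed limits (rad/s): [2.57, 2.57, 3.14, 3.14, 3.14, 3.14].

### API

Orientations are given as [roll, pitch, yaw] about the fixed x, y, z axes, in that order (R = Rz(yaw) Ry(pitch) Rx(roll)).
In Python, from plant import manip gives the robot as it stands.
- The arm moves only by the shell command python3 -m handwheel 'ROWS' [FORCE]. ROWS is JSON, a list that holds one entry, the list of rows, each a list of 7 numbers: the closure, from -1 (fully open) to 1 (shut), so that 0 is half open, then the shift along the tool's x, y, z in cm, then the turn, a rotation vector about the tool's x, y, z in rad. In form: [[[fingers, x, y, z, rx, ry, rz], ...]]. A call has 1 to 10 rows; each row is the pose to reach, as a shift and turn from the pose commanded when the call began, along the tool's axes at that moment; what a row does not reach only later rows make up. A row lasts 1/8 s, in which the tool goes at most 62.5 mm and 10.7 degrees, less where a joint would pass 70% of its speed; a pose out of reach is approached as far as the arm can. A call with a gripper value outside its range is refused whole. The fingers move at their own pace and stop on an object; FORCE is the grip in N (left out, the last holds). Time passes only in rows, so rows that repeat a pose let the fingers close. It gives the time, the measured TCP pose, the force, the opening and the grip force at its end, in the units of the state.
- manip.get_state(): the state, without advancing time (a new reading comes with each control period).
- manip.snapshot(name): name is "side" or "top"; returns the picture (420x560x3 uint8, red, green, blue); there is no depth.
- manip.camera_params(name): a dict with "fx", "fy", "cx", "cy" (pixels), "k1" (the pictures are not rectified: a ray, as slopes to the right and down, at radius r is drawn at 1 + k1 r^2 times it, then the intrinsics apply), "eye" and "orientation" of the camera in the world. Camera axes: x right, y up, looking along -z (the intrinsics and any distortion apply to the point x, -y, -z); pixel columns grow to the right and rows downward; lengths in mm; the calibration is good to about 2 mm. A picture is of the moment at which its call begins. camera_params takes no time and is no camera call.
- manip.close_job(): hands the job in; it is judged then, once.
The state is a dict: "time_s": time; "joints": joint angles; "qvel": joint speeds; "joint_torque": joint torques, N m; "tcp_pos": TCP position; "tool_rot": TCP orientation; "force": force on the tool from outside, world axes, zero at the start; "wrist_torque": the same for the moment, N m; "opening": finger opening in mm; "finger_force": force on a finger pad.
Only numpy, scipy, OpenCV 4.12 (cv2) and the standard library are available. Lean on these libraries where they do the work, as an engineer would, in place of code of your own. Each camera call takes 0.05 s, during which the arm holds its last target. There are 200 camera calls.

### The job

The power box by the lathe runs on two battery packs. First give the pack already in it a firm upward tug to make sure the catch has hold of it, and if it comes up push it home until it latches and tug again; then fit the fully charged pack (four green lights) from the charger into the empty bay, push it home and prove it with the same firm tug. Leave both packs latched and let go of, and leave the pack that is still charging, the glue bottle, the wax tin and the mallet where they stand.

Things in the scene. Friction and masses are not known exactly. Their poses are not given: they have to be found in the camera images.
- power_box: low green and black power box fixed to the bench, 240 mm deep (x), 250 mm wide (y), housing 85 mm high. Origin on its underside; x runs from its back (carrying bar 113 mm high at x = -125 mm) to its front. Bay origins at x = 30, y = +54 and -54, z = 55 mm; which one holds a pack varies. A pack at home reaches 157 mm above the bench (170 mm at its corner).
- bay_used: leaning grey shoe holding the fitted pack, fixed. Origin: centre of the pack's foot when home. z: slide axis, up out of the bay, leaning 30 deg from vertical towards the box's back; x: out through the front wall. A pack goes in with its axes along these. Inside 52.5 (x) x 64.5 mm (y), 1.25 mm play each side; walls 46 mm deep, flared mouth to 60 mm (8 mm lead); back plate (-x) 74 mm, flared to 88.
- bay_empty: the same leaning shoe, beside the other on the power box, empty at the start; same origin, axes and sizes as bay_used; 88 mm wide over its flares, 20 mm between the two shoes, 46 mm between two packs in them. Its axes are the pose the charged pack must have when home.
- catch_used: sprung catch (red tab) in the front wall of bay_used; origin as the bay's. Its nose stands 8 mm into the bay, flat below, ramped above; pushing a pack past it takes 5 to 15 N, from 24 mm above home down. It snaps into the pocket only within 3 mm of home; then the pack rises 3 mm freely, some 3 mm more as the catch flexes (5 N per mm), and no further. A pack less deep is only pinched: 5 to 13 N pulls it up.
- catch_empty: the same sprung catch in the front wall of bay_empty (same origin, sizes and behaviour). A firm tug is a pull of about 20 N at the hand along the slide axis (the pack's own weight takes some 4 N of it), held for half a second.
- fitted_pack: battery pack, black box 50 (x) x 62 (y) x 118 mm (z), 0.36 to 0.54 kg, yellow band 62 to 70 mm up, ribbed sides (+y, -y) above it for gripping. Origin: centre of its foot, z up its length. Catch pocket in its +x face 8 to 30 mm up. Four charge lights in a row on top by the +x edge: here three green. At the start 0 to 11 mm short of home: latched or merely pinched.
- charged_pack: battery pack of the same shape, size, mass and axes as fitted_pack, with four green lights on top. At the start it stands upright and loose in one of the charger's two wells (either one).
- charging_pack: battery pack of the same shape and axes, with one red light on top, in the charger's other well; it stays there.
- charger: black charger fixed to the bench, 100 (x) x 224 mm (y), two upright grey wells at y = +54 and -54 mm, floor 30 mm and rim 60 mm above the bench; a pack stands in a well with 2 mm play each side, no latch, its top 148 mm above the bench. Origin: underside, midway between the wells. Packs in it have their axes along its axes.
- glue_bottle: white glue bottle with red cap, 56 mm across, 150 mm high, standing in front (+x) of the power box. Origin: centre of its underside.
- wax_tin: low brass-coloured tin with a pale top, 84 mm across, 55 mm high, standing behind (-x) the charger, on the robot's side. Origin: centre of its underside.
- mallet: turned wooden mallet standing on its head beyond (+x) the charger: head 88 mm across and 100 mm high, handle 32 mm across, 207 mm high in all. Origin: centre of its underside.
Things that resemble listed ones, but are neither listed nor needed, are in the scene too. What is shaped like the fitted_pack but blue or orange is not meant.

How it is judged:
By the outcome, as a careful person would: the job done as asked, in the order asked, and still so for the second after the job is handed in, with the robot touching nothing.
It also fails if it takes over 72 s, if anything falls off the work surface, if the arm or the gripper's body presses on something with over 40 N, if the wrist force passes 120 N, or if a joint passes its speed limit or range.

## Working session

There is one attempt and no reset: what is moved stays moved. The work goes in short steps, Python scripts to look and compute and a shell command to move; the robot and the scene stay as the last step left them, time stands still between calls to the robot, and variables do not carry over. Pictures are saved under pics/ and viewed, at most 10 in all, crops included, and the job is handed in when it is done.

```bash
mkdir -p pics; ls
python3 - <<'E'
from plant import manip
import cv2
print(manip.pinch_z, manip.get_state())
for n in("side","top"):
    print(n,manip.camera_params(n)); cv2.imwrite(f"pics/{n}0.png",manip.snapshot(n)[:,:,::-1])
E
```

```text
pics
18.8 {'time_s': 0.0, 'joints': array([ 1.05590923e+00,  2.45765849e-01,  1.55900219e+00,  3.86894851e-05,
        1.33867550e+00, -1.74085741e-01]), 'qvel': array([-1.56422357e-03, -3.62217855e-04,  6.15713644e-05,  1.43169271e-03,
        1.64867357e-03,  3.34840634e-04]), 'joint_torque': array([ 1.91182306e-03, -4.15825832e+01, -3.14606023e+01,  6.85692066e-02,
        3.32071271e-02, -1.45676154e-04]), 'tcp_pos': array([216.9386334, 612.1046359, 204.3825565]), 'tool_rot': array([-3.13977627e+00, -3.57652746e-04,  2.80078203e+00]), 'force': array([-0.32041907, -0.26732752,  0.19248158]), 'wrist_torque': array([-0.00575188,  0.05960359, -0.05989825]), 'finger_force': 0.0, 'opening': 94.02441078801361}
side {'fx': 434.8581065797579, 'fy': 434.8581065797579, 'cx': 286.11465824916223, 'cy': 202.85156598505702, 'k1': -0.09710487623933724, 'eye': array([ -58.01122018, -204.1691886 ,  871.89200571]), 'orientation': array([ 0.69384393,  0.01170863, -1.31257931])}
top {'fx': 411.1833946033273, 'fy': 411.1833946033273, 'cx': 275.0178592905503, 'cy': 211.63927962173102, 'k1': -0.04336553889394969, 'eye': array([387.49078005, -12.80558762, 962.58480321]), 'orientation': array([ 0.21692678, -0.00733286, -1.56475211])}
```

View pics/side0.png

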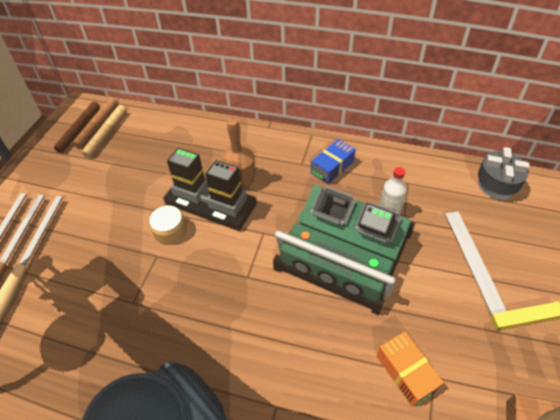

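View pics/top0.png

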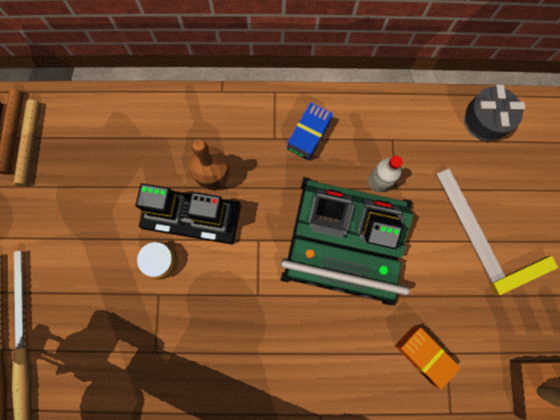

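The side view shows the charger at (210,190), with its left pack carrying green lights at (183,155) and its right pack a red one. The power box is at (345,245), with the fitted pack at right (378,220) and the empty bay at left (333,206). The blue pack (333,160) and the orange pack (410,368) are decoys. The top view agrees: charged pack (153,195), charging pack (205,207), fitted pack (383,232), empty bay (332,212). Next I'll enlarge both regions to confirm.

```bash
cat > h.py <<'E'
import numpy as np, cv2
from scipy.spatial.transform import Rotation as R
from plant import manip
class Cam:
    def __init__(s,n):
        p=manip.camera_params(n); s.p=p; s.K=np.array([[p['fx'],0,p['cx']],[0,p['fy'],p['cy']],[0,0,1.]])
        s.D=np.array([p['k1'],0,0,0.]); s.M=R.from_euler('xyz',p['orientation']).as_matrix()@np.diag([1,-1,-1.]); s.e=np.array(p['eye'])
    def ray(s,uv):
        q=cv2.undistortPoints(np.array(uv,float).reshape(-1,1,2),s.K,s.D)[:,0]
        return np.c_[q,np.ones(len(q))]@s.M.T
    def plane(s,uv,z):
        d=s.ray(uv); return s.e+d*((z-s.e[2])/d[:,2])[:,None]
    def proj(s,P):
        q=(np.array(P,float).reshape(-1,3)-s.e)@s.M
        return cv2.projectPoints(q.reshape(-1,1,3),np.zeros(3),np.zeros(3),s.K,s.D)[0][:,0]
def tri(a,ua,b,ub):
    out=[]
    for da,db in zip(a.ray(ua),b.ray(ub)):
        t=np.linalg.lstsq(np.c_[da,-db],b.e-a.e,rcond=None)[0]
        pa,pb=a.e+da*t[0],b.e+db*t[1]; out.append([*((pa+pb)/2),np.linalg.norm(pa-pb)])
    return np.array(out)
E
python3 - <<'E'
import cv2,numpy as np
t=cv2.imread('pics/top0.png');s=cv2.imread('pics/side0.png')
def c(im,x,y,w,h,f): return cv2.resize(im[y:y+h,x:x+w],None,fx=f,fy=f,interpolation=cv2.INTER_CUBIC)
def g(a,b,w=800):
    o=np.zeros((600,w,3),np.uint8);o[:a.shape[0],:a.shape[1]]=a;o[:b.shape[0],400:400+b.shape[1]]=b;return o
o=np.zeros((600,800,3),np.uint8)
for im,x,y,w,h,f,X,Y in((t,130,175,120,80,3,0,0),(t,280,170,140,140,2.8,400,0),(s,160,140,100,90,3.3,0,300),(s,270,180,150,130,2.3,400,300)):
    k=c(im,x,y,w,h,f)[:600-Y,:];k=k[:, :800-X];o[Y:Y+k.shape[0],X:X+k.shape[1]]=k
cv2.imwrite('pics/c1.png',o)
from h import *
for n,im in(('top',t),('side',s)):
    hsv=cv2.cvtColor(im,cv2.COLOR_BGR2HSV)
    for nm,lo,hi in(('green',(45,140,150),(75,255,255)),('yellow',(22,120,60),(32,255,255)),('red',(0,190,120),(6,255,255)),('red2',(174,190,120),(180,255,255))):
        m=cv2.inRange(hsv,lo,hi);k,_,st,ce=cv2.connectedComponentsWithStats(m)
        print(n,nm,[(ce[i].round(1).tolist(),int(st[i,4])) for i in range(1,k) if st[i,4]>3 and 120<ce[i][0]<430 and ce[i][1]>120])
E
```

```text
top green [([144.0, 188.9], 20), ([150.1, 190.0], 20), ([156.3, 190.9], 18), ([162.5, 191.8], 18), ([382.8, 228.2], 20), ([389.2, 229.8], 20), ([395.8, 231.0], 21), ([383.1, 269.8], 61)]
top yellow [([309.0, 129.5], 62), ([148.5, 212.0], 4), ([154.0, 213.0], 5), ([165.7, 214.7], 18), ([378.0, 213.8], 4), ([368.0, 217.4], 8), ([390.0, 216.7], 9), ([194.5, 220.0], 4), ([200.5, 221.0], 4), ([206.0, 222.0], 5), ([213.0, 223.0], 5), ([365.5, 225.0], 4)]
top red [([396.2, 161.2], 118), ([335.1, 193.5], 35), ([214.0, 200.5], 12), ([383.1, 204.0], 38)]
top red2 []
side green [([373.0, 262.6], 61)]
side yellow [([325.0, 151.2], 5), ([336.5, 158.2], 4), ([340.5, 161.0], 4), ([180.8, 177.9], 13), ([187.1, 179.7], 10), ([212.1, 188.6], 14), ([220.6, 191.4], 14), ([412.7, 367.3], 164)]
side red [([398.7, 172.2], 59)]
side red2 []
```

View pics/c1.png

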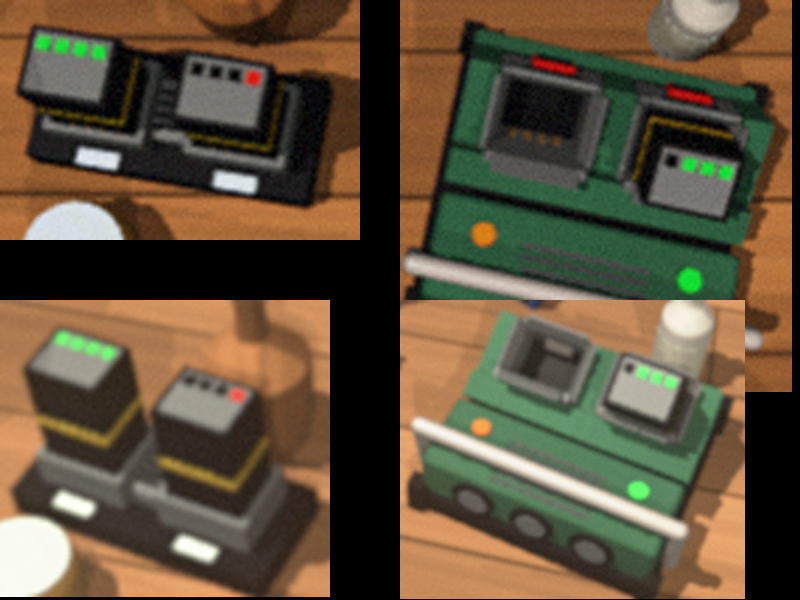

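The crop confirms it: the left well's pack shows four green lights, so it is the charged pack. The right well's pack shows three dark lights and one red (charging). The pack in the right bay shows three green, so it is the fitted pack. The left bay is empty.

```bash
cat > m.py <<'E'
from h import *
T,S=Cam('top'),Cam('side')
def face(im,win):
    x,y,w,h=win; c=cv2.cvtColor(im[y:y+h,x:x+w],cv2.COLOR_BGR2HSV)
    m=cv2.inRange(c,(0,0,95),(180,75,215))|cv2.inRange(c,(45,100,100),(80,255,255))|cv2.inRange(c,(0,190,120),(6,255,255))
    m=cv2.morphologyEx(m,cv2.MORPH_OPEN,np.ones((3,3)))
    cs=max(cv2.findContours(m,cv2.RETR_EXTERNAL,cv2.CHAIN_APPROX_NONE)[0],key=cv2.contourArea)
    (cx,cy),sz,_=r=cv2.minAreaRect(cs); M=cv2.moments(cv2.convexHull(cs))
    return np.array([M['m10']/M['m00']+x,M['m01']/M['m00']+y]),np.round(sz,1),cv2.boxPoints(r)+[x,y]
E
python3 - <<'E'
from m import *
t=cv2.imread('pics/top0.png');s=cv2.imread('pics/side0.png')
for n,wt,ws,z in(('charged',(136,182,34,30),(164,146,40,30),148),('charging',(186,190,38,32),(205,158,38,35),148),('fitted',(361,216,43,33),(358,202,42,36),157)):
    a,sa,ba=face(t,wt);b,sb,bb=face(s,ws)
    print(n,a.round(1),sa,b.round(1),sb,'tri',tri(T,[a],S,[b]).round(1),'planes',T.plane([a],z).round(1),S.plane([b],z).round(1))
    P=T.plane(ba,z); print('  box',P[:,:2].round(0).tolist())
L=T.plane([[144,188.9],[162.5,191.8]],148);print('charger lights',L.round(1),'yaw',np.arctan2(*(L[0]-L[1])[[1,0]])-np.pi/2)
L=T.plane([[382.8,228.2],[395.8,231]],165);print('fit lights',L.round(1),'yaw',np.arctan2(*(L[0]-L[1])[[1,0]])-np.pi/2)
L=T.plane([[335.1,193.5],[383.1,204]],95);print('tabs',L.round(1),np.linalg.norm(L[0]-L[1]),'yaw',np.arctan2(*(L[0]-L[1])[[1,0]])-np.pi/2)
E
```

```text
charged [152.3 196.4] [25.1 19.6] [181.8 157.7] [22.5 13.3] tri [[596.6 234.8 148.4   2.1]] planes [[597.1 233.9 148. ]] [[596.6 236.  148. ]]
  box [[581.0, 262.0], [622.0, 258.0], [613.0, 206.0], [572.0, 211.0]]
charging [203.6 207.1] [17. 26.] [220.3 170.8] [23.4 14.9] tri [[573.9 127.5 153.    1.6]] planes [[575.4 127.7 148. ]] [[578.1 130.6 148. ]]
  box [[592.0, 156.0], [593.0, 103.0], [557.0, 102.0], [557.0, 154.0]]
fitted [384.7 234.9] [27.4 19.5] [379.5 215.3] [30. 41.] tri [[ 519.  -237.6  167.7    8.6]] planes [[ 519.2 -236.3  157. ]] [[ 530.2 -242.1  157. ]]
  box [[507.0, -204.0], [545.0, -214.0], [534.0, -268.0], [495.0, -257.0]]
charger lights [[612.9 252.3 148. ]
 [607.  213.6 148. ]] yaw -0.15182382995960442
fit lights [[ 531.4 -231.1  165. ]
 [ 525.9 -256.7  165. ]] yaw -0.20971903170007455
tabs [[ 620.4 -149.1   95. ]
 [ 597.6 -253.6   95. ]] 106.89451474711771 yaw -0.2145377274113469
```

Run:
```python
from m import *
t=cv2.imread('pics/top0.png');s=cv2.imread('pics/side0.png')
print('bar',tri(T,[[283.5,263.8],[407.5,292]],S,[[277.4,234.3],[393.9,280.9]]).round(1))
hsv=cv2.cvtColor(s,cv2.COLOR_BGR2HSV)
for w in((164,146,40,30),(358,202,42,36)):
    x,y,a,b=w;m=cv2.inRange(hsv[y:y+b,x:x+a],(45,95,170),(75,255,255));n,_,st,c=cv2.connectedComponentsWithStats(m)
    print([((c[i]+[x,y]).round(1).tolist(),int(st[i,4])) for i in range(1,n)])
def hull(im,win,lo,hi):
    x,y,w,h=win;m=cv2.inRange(cv2.cvtColor(im[y:y+h,x:x+w],cv2.COLOR_BGR2HSV),lo,hi);return m
# white labels on charger
for n,im,c in(('top',t,T),('side',s,S)):
    m=cv2.inRange(cv2.cvtColor(im,cv2.COLOR_BGR2HSV),(0,0,225),(180,40,255));k,_,st,ce=cv2.connectedComponentsWithStats(m)
    print(n,[(ce[i].round(1).tolist(),int(st[i,4])) for i in range(1,k) if st[i,4]>15])
b=np.array([[cx] for cx in [0]])
```

```text
bar [[ 465.7  -36.6  105.5    0.8]
 [ 409.1 -292.3  110.     2.8]]
[([185.4, 153.4], 62)]
[([375.5, 211.5], 16), ([381.4, 213.5], 17), ([387.2, 215.8], 19)]
top [([161.9, 227.5], 35), ([207.8, 235.4], 36), ([153.0, 259.8], 736)]
side [([507.3, 151.7], 47), ([494.8, 158.4], 47), ([521.6, 163.3], 45), ([509.3, 170.5], 53), ([393.0, 187.8], 192), ([10.6, 212.9], 145), ([38.0, 199.8], 24), ([40.6, 228.7], 268), ([182.0, 201.5], 40), ([164.9, 218.0], 597), ([15.9, 236.7], 197), ([218.7, 214.8], 44), ([475.6, 263.2], 1320), ([335.0, 256.7], 552)]
```

Run:
```python
from m import *
def show(n,a,b):
    P=tri(T,a,S,b);d=P[0]-P[-1];print(n,P.round(1).tolist(),'yaw',round(np.arctan2(d[1],d[0])-np.pi/2,3));return P
show('labels',[[161.9,227.5],[207.8,235.4]],[[182,201.5],[218.7,214.8]])
P=show('fit',[[382.8,228.2],[389.2,229.8],[395.8,231]],[[375.5,211.5],[381.4,213.5],[387.2,215.8]])
Q=show('chg',[[153.2,190.4]],[[185.4,153.4]])
y=-.213;ex=np.array([np.cos(y),np.sin(y)]);ey=np.array([-ex[1],ex[0]])
print('fit box coords',[(round(p[:2]@ex,1),round(p[:2]@ey,1)) for p in P])
def fz(xi,eta): return xi*ex+eta*ey
# aim: fitted pack, home pose, box xi 586, eta -68.5
for nm,e in(('used',-54),('empty',54)):
    o=np.r_[fz(586+30,-68.5+e),55]; ax=np.r_[-.5*ex,.866]; print(nm,'origin',o.round(1),'axis',ax.round(3),'top',(o+118*ax).round(1),'grasp TCP(95-18.8)',(o+76.2*ax).round(1))
```

```text
labels [[553.1, 241.0, 33.4, 0.5], [535.5, 134.6, 34.0, 0.4]] yaw -0.164
fit [[531.7, -231.9, 164.3, 1.3], [528.5, -244.3, 165.4, 1.5], [526.1, -257.1, 164.8, 0.7]] yaw -0.22
chg [[608.9, 231.6, 151.9, 0.5]] yaw -1.571
fit box coords [(np.float64(568.7), np.float64(-114.2)), (np.float64(568.2), np.float64(-127.1)), (np.float64(568.6), np.float64(-140.1))]
used origin [ 576.2 -249.9   55. ] axis [-0.489  0.106  0.866] top [ 518.5 -237.5  157.2] grasp TCP(95-18.8) [ 538.9 -241.9  121. ]
empty origin [ 599.  -144.4   55. ] axis [-0.489  0.106  0.866] top [ 541.3 -131.9  157.2] grasp TCP(95-18.8) [ 561.8 -136.3  121. ]
```

```bash
cat > go.py <<'E'
# go.py x y z yaw tilt_deg : relative shift (cm) and rotvec to that TCP pose from the measured one
import sys; from h import *
x,y,z,yaw,tilt=map(float,sys.argv[1:6]); s=manip.get_state()
R0=R.from_euler('xyz',s['tool_rot']); P=R.from_euler('zy',[yaw,-np.radians(tilt)]) if 0 else R.from_euler('z',yaw)*R.from_euler('y',-tilt,degrees=True)
R1=P*R.from_matrix(np.diag([-1,1,-1.]))
print('shift cm',(R0.inv().apply(np.array([x,y,z])-s['tcp_pos'])/10).round(2),'rot',(R0.inv()*R1).as_rotvec().round(3),'at',s['tcp_pos'].round(1),s['time_s'])
E
python3 go.py 485 -230 250 -.213 30
```

```text
shift cm [-53.41 -70.42  -4.45] rot [-0.035 -0.523 -0.124] at [217.  612.1 204.4] 0.1
```

```bash
python3 -m handwheel '[[[-1,0,0,-6,0,0,0],[-1,-53.4,-70.4,-8,-0.035,-0.523,-0.124],[-1,-53.4,-70.4,-8,-0.035,-0.523,-0.124],[-1,-53.4,-70.4,-8,-0.035,-0.523,-0.124],[-1,-53.4,-70.4,-8,-0.035,-0.523,-0.124],[-1,-53.4,-70.4,-8,-0.035,-0.523,-0.124],[-1,-53.4,-70.4,-8,-0.035,-0.523,-0.124],[-1,-53.4,-70.4,-8,-0.035,-0.523,-0.124],[-1,-53.4,-70.4,-8,-0.035,-0.523,-0.124],[-1,-53.4,-70.4,-8,-0.035,-0.523,-0.124]]]' 30; python3 go.py 485 -230 216 -.213 30
```

```text
time_s: 1.35
tcp_pos: [386.6, 79.7, 278.0]
tool_rot: [3.139, 0.525, 2.928]
force: [1.0, 0.3, -0.1]
opening: 93.5
finger_force: 0.0
shift cm [-10.9  -28.21  13.41] rot [ 0.002  0.001 -0.001] at [386.6  79.7 278. ] 1.35
```

```bash
python3 -m handwheel '[[[-1,-10.9,-28.2,8,0,0,0],[-1,-10.9,-28.2,8,0,0,0],[-1,-10.9,-28.2,8,0,0,0],[-1,-10.9,-28.2,8,0,0,0],[-1,-10.9,-28.2,8,0,0,0],[-1,-10.9,-28.2,13.4,0,0,0],[-1,-10.9,-28.2,13.4,0,0,0],[-1,-10.9,-28.2,13.4,0,0,0]]]'; python3 go.py 539 -242 121 -.213 30
python3 - <<'E'
from h import *
a=manip.snapshot('top')[:,:,::-1];b=manip.snapshot('side')[:,:,::-1]
cv2.imwrite('pics/t2.png',a);cv2.imwrite('pics/s2.png',b)
cv2.imwrite('pics/c2.png',np.hstack([cv2.resize(a[140:320,270:450],(400,400)),cv2.resize(b[130:310,270:450],(400,400))]))
E
```

```text
time_s: 2.35
tcp_pos: [484.6, -228.0, 216.7]
tool_rot: [3.14, 0.524, 2.928]
force: [0.9, -0.6, 0.3]
opening: 94.1
finger_force: 0.0
shift cm [-0.07 -0.23 11.09] rot [ 0.001  0.    -0.   ] at [ 484.6 -228.   216.7] 2.35
```

View pics/c2.png

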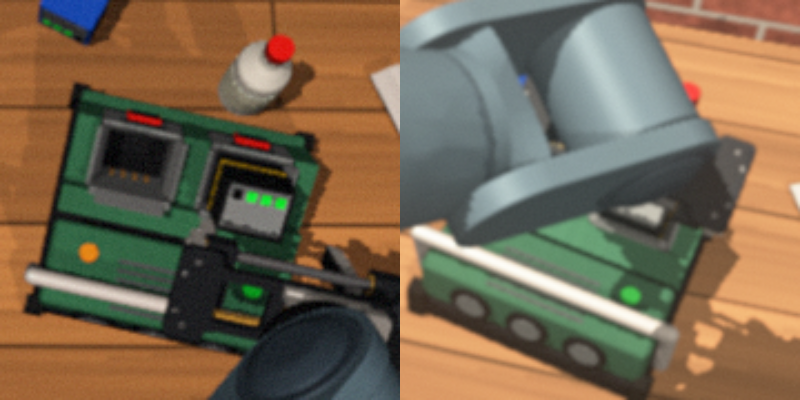

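The fingers straddle the fitted pack: their tips are at about crop (205,235) and (335,265), and the pack top is at about (255,208), ahead along the tool axis. I'll descend.

```bash
python3 -m handwheel '[[[-1,-0.1,-0.2,4,0,0,0],[-1,-0.1,-0.2,7,0,0,0],[-1,-0.1,-0.2,9,0,0,0],[-1,-0.1,-0.2,10.5,0,0,0],[-1,-0.1,-0.2,11.1,0,0,0],[-1,-0.1,-0.2,11.1,0,0,0],[0.1,-0.1,-0.2,11.1,0,0,0],[0.3,-0.1,-0.2,11.1,0,0,0]]]' 30;  python3 -m handwheel '[[[1,0,0,0,0,0,0],[1,0,0,0,0,0,0],[1,0,0,0,0,0,0],[1,0,0,0,0,0,0]]]' 40; python3 go.py 539 -242 121 -.213 30
```

```text
time_s: 3.45
tcp_pos: [539.4, -242.3, 121.0]
tool_rot: [3.14, 0.524, 2.927]
force: [0.1, -0.5, -0.0]
opening: 77.2
finger_force: 0.0
time_s: 3.95
tcp_pos: [539.3, -241.6, 120.4]
tool_rot: [3.138, 0.523, 2.927]
force: [-2.2, 5.1, 4.2]
opening: 61.7
finger_force: 40.0
shift cm [-0.01 -0.05 -0.07] rot [ 0.003 -0.001 -0.002] at [ 539.3 -241.6  120.4] 3.95
```

```bash
cat > ax.py <<'E'
from h import *
s=manip.get_state();y=-.213;a=np.r_[-.5*np.cos(y),-.5*np.sin(y),.866]
o=np.array([576.2,-249.9,55]);ex=np.array([np.cos(y),np.sin(y),0]);ey=np.array([-ex[1],ex[0],0]);px=.866*ex+np.r_[0,0,.5]
d=s['tcp_pos']-o
print('pull N %.1f Fx %.1f Fy %.1f | along axis %.1f px %.1f py %.1f | open %.1f ff %.1f t %.2f'%(-s['force']@a,s['force']@px,s['force']@ey,d@a,d@px,d@ey,s['opening'],s['finger_force'],s['time_s']))
E
python3 ax.py; python3 -m handwheel '[[[1,0,0,-0.1,0,0,0],[1,0,0,-0.2,0,0,0],[1,0,0,-0.3,0,0,0],[1,0,0,-0.3,0,0,0]]]' 60 >/dev/null; python3 ax.py
```

```text
pull N -5.2 Fx -0.7 Fy 4.6 | along axis 75.5 px -0.0 py 0.3 | open 61.7 ff 40.0 t 3.95
pull N 6.5 Fx 3.5 Fy 2.7 | along axis 77.8 px -0.2 py 0.4 | open 61.6 ff 60.0 t 4.45
```

```bash
for i in 1; do python3 -m handwheel '[[[1,0,0,-0.1,0,0,0],[1,0,0,-0.2,0,0,0],[1,0,0,-0.2,0,0,0]]]' >/dev/null; python3 ax.py;  python3 -m handwheel '[[[1,0,0,-0.1,0,0,0],[1,0,0,-0.2,0,0,0],[1,0,0,-0.2,0,0,0]]]' >/dev/null; python3 ax.py; done
```

```text
pull N 12.1 Fx 5.9 Fy 3.0 | along axis 79.5 px -0.1 py 0.4 | open 61.6 ff 60.0 t 4.83
pull N 21.5 Fx 9.7 Fy 2.6 | along axis 81.0 px -0.2 py 0.4 | open 61.9 ff 60.0 t 5.20
```

```bash
python3 -m handwheel '[[[1,0,0,0,0,0,0],[1,0,0,0,0,0,0]]]' >/dev/null; python3 ax.py;  python3 -m handwheel '[[[1,0,0,0,0,0,0],[1,0,0,0,0,0,0],[1,0,0,0,0,0,0]]]' >/dev/null; python3 ax.py
```

```text
pull N 22.1 Fx 9.1 Fy 2.6 | along axis 81.0 px -0.2 py 0.3 | open 61.6 ff 60.0 t 5.45
pull N 21.7 Fx 8.3 Fy 3.0 | along axis 81.0 px -0.1 py 0.4 | open 61.5 ff 60.0 t 5.83
```

```bash
python3 -m handwheel '[[[1,0,0,-0.1,0,0,0],[1,0,0,-0.1,0,0,0],[1,0,0,-0.1,0,0,0]]]' >/dev/null; python3 ax.py;  python3 -m handwheel '[[[1,0,0,0.2,0,0,0],[1,0,0,0.3,0,0,0],[1,0,0,0.3,0,0,0]]]' >/dev/null; python3 ax.py; python3 -m handwheel '[[[1,0,0,0.2,0,0,0],[1,0,0,0.3,0,0,0],[1,0,0,0.3,0,0,0]]]' >/dev/null; python3 ax.py
```

```text
pull N 27.5 Fx 10.8 Fy 3.5 | along axis 81.8 px -0.1 py 0.3 | open 61.5 ff 60.0 t 6.20
pull N 11.8 Fx 4.7 Fy 3.7 | along axis 79.6 px -0.1 py 0.3 | open 61.6 ff 60.0 t 6.58
pull N 4.4 Fx 3.1 Fy 3.9 | along axis 77.1 px -0.1 py 0.3 | open 61.8 ff 60.0 t 6.95
```

The fitted pack held 22 N without creeping and 27.5 N at its peak. It then sprang back into the free travel, so it is latched. I'll set it down and let go.

```bash
python3 -m handwheel '[[[1,0,0,0.15,0,0,0],[1,0,0,0.2,0,0,0],[1,0,0,0.2,0,0,0]]]' >/dev/null; python3 ax.py; python3 -m handwheel '[[[0.3,0,0,0,0,0,0],[-0.3,0,0,0,0,0,0],[-1,0,0,0,0,0,0],[-1,0,0,0,0,0,0],[-1,0,0,-3,0,0,0],[-1,0,0,-8,0,0,0],[-1,0,0,-13,0,0,0],[-1,0,0,-17,0,0,0]]]' 30; python3 go.py 597 234 250 -.165 0
```

```text
pull N -5.0 Fx 1.3 Fy 4.6 | along axis 75.5 px -0.1 py 0.3 | open 62.1 ff 60.0 t 7.33
time_s: 8.32
tcp_pos: [455.4, -224.8, 269.3]
tool_rot: [-3.141, 0.524, 2.928]
force: [0.6, -1.1, 0.6]
opening: 94.4
finger_force: 0.0
shift cm [-2.58 47.84  3.71] rot [-0.013  0.524 -0.048] at [ 455.4 -224.8  269.3] 8.325
```

```bash
python3 -m handwheel '[[[-1,-2.6,47.8,3,-0.013,0.524,-0.048],[-1,-2.6,47.8,3,-0.013,0.524,-0.048],[-1,-2.6,47.8,3,-0.013,0.524,-0.048],[-1,-2.6,47.8,3,-0.013,0.524,-0.048],[-1,-2.6,47.8,3,-0.013,0.524,-0.048],[-1,-2.6,47.8,3,-0.013,0.524,-0.048],[-1,-2.6,47.8,3.7,-0.013,0.524,-0.048],[-1,-2.6,47.8,3.7,-0.013,0.524,-0.048],[-1,-2.6,47.8,3.7,-0.013,0.524,-0.048],[-1,-2.6,47.8,3.7,-0.013,0.524,-0.048]]]'; python3 go.py 597 234 170 -.165 0
python3 - <<'E'
from m import *
print('mallet handle top',T.plane([[200,145]],207))
a=manip.snapshot('top')[:,:,::-1];b=manip.snapshot('side')[:,:,::-1]
cv2.imwrite('pics/t3.png',a);cv2.imwrite('pics/s3.png',b)
cv2.imwrite('pics/c3.png',np.hstack([cv2.resize(a[120:280,110:270],(400,400)),cv2.resize(b[100:260,130:290],(400,400))]))
E
```

```text
time_s: 9.57
tcp_pos: [597.5, 233.3, 248.8]
tool_rot: [3.14, -0.001, 2.977]
force: [0.8, -0.2, 0.2]
opening: 93.8
finger_force: 0.0
shift cm [0.05 0.05 7.88] rot [ 0.001 -0.001  0.   ] at [597.5 233.3 248.8] 9.575
mallet handle top [[686.26023507 130.0452592  207.        ]]
```

View pics/c3.png

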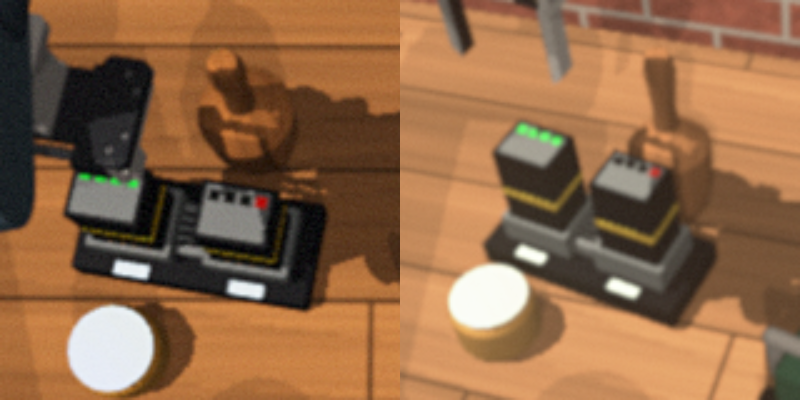

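The charged pack's top is at crop left (108,205) with four green lights, below the fingers. The mallet handle and the charging pack are clear of them. I'll descend and grip.

```bash
python3 -m handwheel '[[[-1,0,0.1,5,0,0,0],[-1,0,0.1,9,0,0,0],[-1,0,0.1,12,0,0,0],[-1,0,0.1,14.2,0,0,0],[-1,0,0.1,14.2,0,0,0],[-1,0,0.1,14.2,0,0,0],[0.1,0,0.1,14.2,0,0,0],[0.3,0,0.1,14.2,0,0,0]]]' 30; python3 -m handwheel '[[[1,0,0,0,0,0,0],[1,0,0,0,0,0,0],[1,0,0,0,0,0,0],[1,0,0,0,0,0,0]]]' 30
```

```text
time_s: 10.68
tcp_pos: [598.2, 235.6, 108.3]
tool_rot: [3.139, 0.001, 2.977]
force: [0.2, 1.1, -0.0]
opening: 77.1
finger_force: 0.0
time_s: 11.18
tcp_pos: [597.7, 235.3, 107.4]
tool_rot: [3.14, -0.001, 2.977]
force: [0.0, -1.3, 1.6]
opening: 61.7
finger_force: 30.0
```

```bash
python3 -m handwheel '[[[1,0,0,0,0,0,0],[1,0,0,-1.5,0,0,0],[1,0,0,-3,0,0,0],[1,0,0,-6,0,0,0],[1,0,0,-11,0,0,0],[1,0,0,-16,0,0,0],[1,0,0,-19,0,0,0],[1,0,0,-19,0,0,0]]]' 60; python3 go.py 503.7 -123.4 290 -.213 30
```

```text
time_s: 12.18
tcp_pos: [598.9, 235.4, 301.1]
tool_rot: [3.137, 0.005, 2.977]
force: [-0.1, 0.8, -5.4]
opening: 61.7
finger_force: 60.0
shift cm [  3.54 -36.96   0.93] rot [ 0.017 -0.519  0.046] at [598.9 235.4 301.1] 12.175
```

```bash
python3 -m handwheel '[[[1,3.5,-4,0.5,0,0,0],[1,3.5,-37,0.8,0.015,-0.521,0.046],[1,3.5,-37,0.8,0.015,-0.521,0.046],[1,3.5,-37,0.8,0.015,-0.521,0.046],[1,3.5,-37,0.8,0.015,-0.521,0.046],[1,3.5,-37,0.8,0.015,-0.521,0.046],[1,3.5,-37,0.8,0.015,-0.521,0.046],[1,3.5,-37,0.8,0.015,-0.521,0.046],[1,3.5,-37,0.8,0.015,-0.521,0.046],[1,3.5,-37,0.8,0.015,-0.521,0.046]]]'; python3 go.py 503.7 -123.4 224 -.213 30
```

```text
time_s: 13.42
tcp_pos: [502.6, -122.9, 287.7]
tool_rot: [-3.141, 0.518, 2.932]
force: [0.6, 0.7, -4.7]
opening: 61.6
finger_force: 60.0
shift cm [ 3.06 -0.03  5.59] rot [ 0.001 -0.005  0.003] at [ 502.6 -122.9  287.7] 13.425
```

```bash
python3 -m handwheel '[[[1,3.06,0,2,0,-0.005,0.003],[1,3.06,0,5.6,0,-0.005,0.003],[1,3.06,0,5.6,0,-0.005,0.003],[1,3.06,0,5.6,0,-0.005,0.003]]]'; python3 go.py 503.7 -123.4 224 -.213 30
python3 - <<'E'
from m import *
a=manip.snapshot('top')[:,:,::-1];b=manip.snapshot('side')[:,:,::-1]
cv2.imwrite('pics/t4.png',a);cv2.imwrite('pics/s4.png',b)
cv2.imwrite('pics/c4.png',np.hstack([cv2.resize(a[160:310,270:420],(400,400),interpolation=2),cv2.resize(b[150:300,260:410],(400,400),interpolation=2)]))
E
```

```text
time_s: 13.92
tcp_pos: [504.5, -124.2, 225.9]
tool_rot: [3.141, 0.526, 2.928]
force: [0.9, -0.3, -4.6]
opening: 61.8
finger_force: 60.0
shift cm [0.18 0.06 0.12] rot [ 0.     0.003 -0.001] at [ 504.5 -124.2  225.9] 13.925
```

View pics/c4.png

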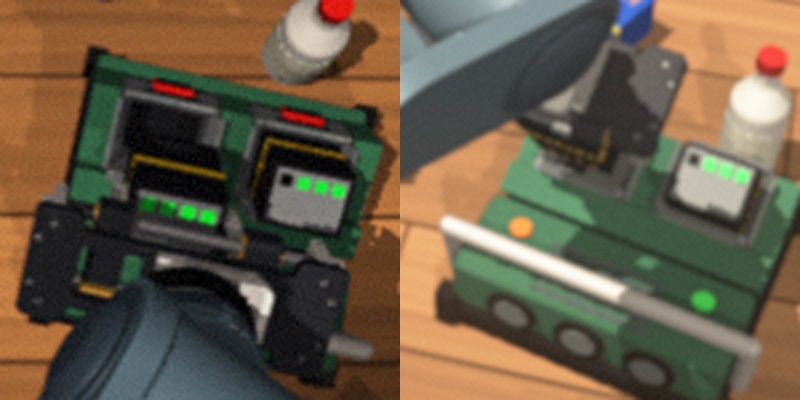

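Run:
```python
from m import *
t=cv2.imread('pics/t4.png');hsv=cv2.cvtColor(t,cv2.COLOR_BGR2HSV)
def L(x,y,w,h,lo):
    m=cv2.inRange(hsv[y:y+h,x:x+w],lo,(72,255,255));n,_,st,c=cv2.connectedComponentsWithStats(m)
    return sorted([(*(c[i]+[x,y]).round(1).tolist(),int(st[i,4])) for i in range(1,n) if st[i,4]>5])
A=L(318,228,40,22,(50,170,60));B=L(375,220,32,20,(50,140,150));print(A,B)
yaw=-.213;ex=np.array([np.cos(yaw),np.sin(yaw),0]);ey=np.array([-ex[1],ex[0],0]);a=-.5*ex+np.r_[0,0,.866];px=.866*ex+np.r_[0,0,.5]
tcp=np.array([504.5,-124.2,225.9])
def loc(uv,base): # ray to plane normal a through base; local px,py
    d=T.ray([uv])[0]; p=T.e+d*((base-T.e)@a/(d@a)); q=p-base; return (q@px).round(1),(q@ey).round(1)
for q in A: print('held',loc(q[:2],tcp+(118-77.4)*a))
for ou in(np.array([576.2,-249.9,55]),):
  for q in B: print('fit',loc(q[:2],ou+118*a))
```

```text
[(325.0, 236.4, 23), (332.5, 237.9, 26), (339.7, 239.7, 27), (347.4, 241.3, 26)] [(383.3, 228.4, 18), (389.8, 229.9, 21), (396.2, 231.2, 20)]
held (np.float64(11.0), np.float64(19.5))
held (np.float64(11.3), np.float64(6.4))
held (np.float64(10.9), np.float64(-6.2))
held (np.float64(11.1), np.float64(-19.6))
fit (np.float64(13.1), np.float64(7.6))
fit (np.float64(12.9), np.float64(-5.6))
fit (np.float64(13.1), np.float64(-18.5))
```

```bash
sed -i 's/^o=np.array(\[576.2,-249.9,55\])/import sys\no=np.array([599,-144.4,55.]) if len(sys.argv)>1 else np.array([576.2,-249.9,55])/;s/; *o=np.array/;o=np.array/' ax.py; sed -n 1,6p ax.py; python3 ax.py e; python3 -m handwheel '[[[1,0,0,0,0,0.003,-0.001]]]'>/dev/null; python3 ax.py e
```

```text
from h import *
s=manip.get_state();y=-.213;a=np.r_[-.5*np.cos(y),-.5*np.sin(y),.866]
import sys
o=np.array([599,-144.4,55.]) if len(sys.argv)>1 else np.array([576.2,-249.9,55]);ex=np.array([np.cos(y),np.sin(y),0]);ey=np.array([-ex[1],ex[0],0]);px=.866*ex+np.r_[0,0,.5]
d=s['tcp_pos']-o
print('pull N %.1f Fx %.1f Fy %.1f | along axis %.1f px %.1f py %.1f | open %.1f ff %.1f t %.2f'%(-s['force']@a,s['force']@px,s['force']@ey,d@a,d@px,d@ey,s['opening'],s['finger_force'],s['time_s']))
pull N 4.8 Fx -2.8 Fy -1.3 | along axis 196.9 px 2.4 py -0.7 | open 61.8 ff 60.0 t 14.03
pull N 4.2 Fx -3.5 Fy 0.8 | along axis 196.6 px 1.9 py -0.8 | open 61.6 ff 60.0 t 14.15
```

```bash
python3 -m handwheel '[[[1,0,0.18,0,0,0,0],[1,0,0.18,2.5,0,0,0],[1,0,0.18,4.5,0,0,0],[1,0,0.18,5.8,0,0,0],[1,0,0.18,5.8,0,0,0]]]' >/dev/null; python3 ax.py e
```

```text
pull N 4.4 Fx -1.2 Fy -0.2 | along axis 137.3 px 1.1 py 1.0 | open 61.6 ff 60.0 t 14.78
```

```bash
python3 -m handwheel '[[[1,0,0,0.5,0,0,0],[1,0,0,1,0,0,0],[1,0,0,1,0,0,0]]]' >/dev/null; python3 ax.py e; python3 -m handwheel '[[[1,0,0,0.4,0,0,0],[1,0,0,0.7,0,0,0],[1,0,0,0.7,0,0,0]]]' >/dev/null; python3 ax.py e
```

```text
pull N 5.6 Fx -1.1 Fy 0.4 | along axis 127.6 px 1.1 py 0.9 | open 61.3 ff 60.0 t 15.15
pull N 5.4 Fx -0.5 Fy -0.4 | along axis 120.4 px 1.0 py 0.9 | open 61.4 ff 60.0 t 15.53
```

```bash
python3 -m handwheel '[[[1,0.0,0,0.4,0,0,0],[1,0,0,0.8,0,0,0],[1,0,0,0.8,0,0,0]]]' >/dev/null; python3 ax.py e; python3 -m handwheel '[[[1,0,0,0.4,0,0,0],[1,0,0,0.8,0,0,0],[1,0,0,0.8,0,0,0]]]' >/dev/null; python3 ax.py e
```

```text
pull N 6.2 Fx 1.3 Fy 0.3 | along axis 112.3 px 1.0 py 0.9 | open 61.6 ff 60.0 t 15.90
pull N 7.0 Fx 1.6 Fy 0.7 | along axis 104.3 px 0.9 py 0.9 | open 61.8 ff 60.0 t 16.27
```

```bash
for k in 1; do python3 -m handwheel '[[[1,0,0,0.4,0,0,0],[1,0,0,0.8,0,0,0],[1,0,0,0.8,0,0,0]]]' >/dev/null; python3 ax.py e; python3 -m handwheel '[[[1,0,0,0.4,0,0,0],[1,0,0,0.8,0,0,0],[1,0,0,0.8,0,0,0]]]' >/dev/null; python3 ax.py e;done
```

```text
pull N 7.6 Fx 4.2 Fy -0.6 | along axis 96.3 px 1.0 py 0.9 | open 61.7 ff 60.0 t 16.65
pull N -0.1 Fx 1.6 Fy 0.6 | along axis 88.6 px 1.0 py 1.0 | open 61.8 ff 60.0 t 17.02
```

```bash
for k in 1; do python3 -m handwheel '[[[1,0,0,0.3,0,0,0],[1,0,0,0.6,0,0,0],[1,0,0,0.6,0,0,0]]]' >/dev/null; python3 ax.py e; python3 -m handwheel '[[[1,0,0,0.3,0,0,0],[1,0,0,0.5,0,0,0],[1,0,0,0.5,0,0,0]]]' >/dev/null; python3 ax.py e;done
```

```text
pull N 3.2 Fx 5.0 Fy 0.7 | along axis 82.4 px 1.1 py 0.9 | open 61.6 ff 60.0 t 17.40
pull N 4.9 Fx 4.0 Fy 0.1 | along axis 77.3 px 1.0 py 0.9 | open 61.4 ff 60.0 t 17.77
```

```bash
for k in 1; do python3 -m handwheel '[[[1,0,0,0.2,0,0,0],[1,0,0,0.2,0,0,0]]]' >/dev/null; python3 ax.py e; python3 -m handwheel '[[[1,0,0,0.15,0,0,0],[1,0,0,0.15,0,0,0]]]' >/dev/null; python3 ax.py e;done
```

```text
pull N -6.3 Fx 2.5 Fy 0.7 | along axis 75.9 px 1.1 py 0.9 | open 61.8 ff 60.0 t 18.02
pull N -33.5 Fx -7.0 Fy -1.5 | along axis 75.9 px 1.4 py 0.9 | open 61.8 ff 60.0 t 18.27
```

It's at the bottom of the bay at 75.9. Now the proof tug.

```bash
python3 -m handwheel '[[[1,0,0,-0.2,0,0,0],[1,0,0,-0.4,0,0,0],[1,0,0,-0.6,0,0,0],[1,0,0,-0.6,0,0,0]]]' >/dev/null; python3 ax.py e; python3 -m handwheel '[[[1,0,0,-0.15,0,0,0],[1,0,0,-0.25,0,0,0],[1,0,0,-0.25,0,0,0]]]' >/dev/null; python3 ax.py e
```

```text
pull N 6.1 Fx 5.8 Fy 0.1 | along axis 79.7 px 1.0 py 0.9 | open 61.7 ff 60.0 t 18.77
pull N 20.4 Fx 9.6 Fy 0.5 | along axis 81.5 px 1.0 py 0.9 | open 61.6 ff 60.0 t 19.15
```

```bash
python3 -m handwheel '[[[1,0,0,-0.05,0,0,0],[1,0,0,-0.05,0,0,0],[1,0,0,-0.05,0,0,0]]]' >/dev/null; python3 ax.py e; python3 -m handwheel '[[[1,0,0,0,0,0,0],[1,0,0,0,0,0,0],[1,0,0,0,0,0,0]]]' >/dev/null; python3 ax.py e;  python3 -m handwheel '[[[1,0,0,0.3,0,0,0],[1,0,0,0.6,0,0,0],[1,0,0,0.8,0,0,0],[1,0,0,0.8,0,0,0]]]' >/dev/null; python3 ax.py e
```

```text
pull N 24.2 Fx 12.0 Fy 0.5 | along axis 81.8 px 0.9 py 0.9 | open 61.8 ff 60.0 t 19.52
pull N 23.4 Fx 12.2 Fy 1.0 | along axis 81.8 px 0.9 py 0.9 | open 61.8 ff 60.0 t 19.90
pull N -15.6 Fx 0.0 Fy -1.3 | along axis 75.9 px 1.2 py 0.9 | open 61.4 ff 60.0 t 20.40
```

The charged pack is latched: it held 23–24 N and stopped at 5.9 mm. I'll release and retreat.

```bash
python3 -m handwheel '[[[1,0,0,-0.15,0,0,0],[0.3,0,0,-0.15,0,0,0],[-0.3,0,0,-0.15,0,0,0],[-1,0,0,-0.15,0,0,0],[-1,0,0,-0.15,0,0,0],[-1,0,0,-3,0,0,0],[-1,0,0,-8,0,0,0],[-1,0,0,-13,0,0,0],[-1,0,0,-19,0,0,0],[-1,0,0,-24,0,0,0]]]' 30; python3 -m handwheel '[[[-1,10,0,-5,0,0,0],[-1,10,0,-5,0,0,0],[-1,10,0,-5,0,0,0],[-1,10,0,-5,0,0,0]]]'
python3 - <<'E'
from m import *
a=manip.snapshot('top')[:,:,::-1];b=manip.snapshot('side')[:,:,::-1]
cv2.imwrite('pics/t5.png',a)
cv2.imwrite('pics/c5.png',np.hstack([cv2.resize(a[130:310,130:430],(400,240),interpolation=2),cv2.resize(b[130:310,130:430],(400,240),interpolation=2)]))
yaw=-.213;ex=np.array([np.cos(yaw),np.sin(yaw),0]);a3=-.5*ex+np.r_[0,0,.866]
E
```

```text
time_s: 21.65
tcp_pos: [444.7, -109.6, 329.5]
tool_rot: [-3.141, 0.522, 2.929]
force: [0.1, -1.7, 1.4]
opening: 94.0
finger_force: 0.0
time_s: 22.15
tcp_pos: [362.5, -93.6, 325.0]
tool_rot: [3.141, 0.505, 2.928]
force: [0.2, 0.2, 1.3]
opening: 93.9
finger_force: 0.0
```

View pics/c5.png

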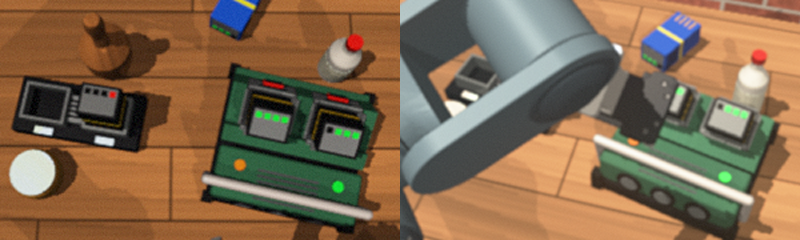

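Both packs sit at home in the box: four-green at crop (270,120), three-green at (343,135). The charging pack, glue bottle, wax tin and mallet look undisturbed. I'll hand in.

```bash
python3 -m handwheel '[[[-1,0,0,0,0,0,0],[-1,0,0,0,0,0,0]]]'>/dev/null; python3 -c "
from plant import manip
print(manip.close_job())"
```

```text
the job is handed in; nothing more can be done
None
```

The job is handed in: the fitted pack was already latched and held its tug at about 22 N, the charged pack is home in the other bay and held its tug at about 23 N, both are let go of, and the charging pack, glue bottle, wax tin and mallet were not moved.

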